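# Wedge a model wagon fast in a clamping jig

## Task

Take the wooden wedge out of its rack and set it loosely, thin end down, into the slot between the fence and the sliding cheek of the clamping jig. Then take the tamper and drive the wedge in with light taps on its steel head until it stops going further and holds the wagon fast; the wagon is fragile, so stop there and do not force it. Finally stand the tamper upright on the bench, clear of the jig.

Things in the scene. Friction and masses are not known exactly. Their poses are not given: they have to be found in the camera images.
- jig: Clamping jig fixed to the bench: base board 128 (x) by 160 (y) by 12 mm. Origin: centre of its underside. From +x to -x: fence, wedge slot, sliding cheek, wagon, stop bar (30 mm high, its place varies by some mm). Fence and cheek are 70 mm wide in y, centred, tops 74 mm above the bench; fence 20 mm thick, its upright slot face at x = +40 mm, its top 8 mm bevelled back by 5 mm
- slot_mouth (a point): Point in the plane of the fence's slot face, level with the fence's top: jig (40, 0, 74) mm, axes as the jig's. The slot lies on its -x side, runs down to the base board and is open at both y ends. Its other side, the cheek's face, leans away from the fence by 1 in 6 going up: the slot is 2 mm plus the cheek's travel wide at the bottom, 10.3 mm more at the top
- cheek (a joint): Travel (m) of the sliding cheek (dark wood, cork faced) from the fence toward the wagon, along jig -x. It starts at 0 to 0.0005 and meets the wagon somewhere between 0.001 and 0.0048, as the stop bar is set. Its slideway rubs with about 8 N, so it stays where it is put
- wedge: Loose pale wooden wedge, steel head, 24 mm wide (y), 80 mm tall, 0.06 kg, standing in the rack thin end down. Origin: centre of the thin end's underside, z up. Thin end 8 mm thick (x -4 to +4); the +x face is upright and goes against the fence (x along jig x), the -x face leans out 1 in 6 like the cheek; head spans x -16 to +4 mm. Waxed, friction about 0.35: it holds where driven
- wedge_head (a point): Centre of the top of the wedge's steel head, where to tap: wedge frame (-6, 0, 80) mm. First set, the thin end is some 32 to 37 mm above the base board. A push of 4 to 9 N then drives it (6 mm per mm of cheek travel) until the cheek meets the wagon; there the resistance rises steeply, and at 10 to 20 N it is fast and goes no further
- rack: Small wooden rack fixed to the bench that holds the wedge: 60 by 50 mm, 33 mm high, origin: centre of the underside. The wedge's thin end is 8 mm above the bench in its pocket, axes as the rack's, and about 55 mm of it sticks out at the top; it pulls straight up
- tamper: Loose tamper standing on its striking face, 85 mm tall, 0.15 kg: white nylon head 32 mm across and 26 mm high, above it a blue round handle, 22 mm across from 45 to 85 mm height. Origin: centre of the striking face, z up along the handle. For light taps only: more than 45 N on the wedge is too rough
- wagon: Loose red model goods wagon, 28 mm wide (x), 126 mm long (y), 34 mm high, standing on the jig's base board against the stop bar, origin: centre of its underside. Fragile: a squeeze over 50 N cracks it
- blue_jar: Loose small blue paint jar with white cap, 26 mm across, 34 mm high, beside the jig; leave alone. Origin: centre of the underside
- glue: Loose small glue bottle with an orange spout, 30 mm across, 100 mm high, beside the jig; leave alone. Origin: centre of the underside
Not all that is in view belongs to the job. Leave any green or turquoise look-alike of the tamper alone.

How it is judged (in metres and radians):
On the way, in this order (a step that is already met when the one before it is completed fails the run):
1. the wedge stands in the slot by itself, not yet tight (z of wedge in the frame of slot_mouth below -0.012 m and x of wedge in the frame of slot_mouth between -0.012 and 0 m and horizontal distance between wedge and slot_mouth below 0.022 m and angle between wedge's own z axis and vertical below 0.15 rad and contact force between the fingers and wedge below 0.1 N and contact force between wagon and cheek below 1 N), for 0.2 s.
2. the tamper on its head drives the wedge tight: the cheek squeezes the wagon with over 8 N (contact force between tamper and wedge above 3 N and contact force between wagon and cheek above 8 N), for 0.05 s.
At the end, for the whole second after the job is handed in: The wedge stands still and upright (0.1 rad) in the slot, within 22 mm of its middle, thin end 30 mm or more below the mouth, and the cheek still squeezes the wagon with over 6 N; the tamper stands still and upright (0.1 rad) on the bench, over 80 mm from the jig's centre (contact force between wagon and cheek above 6 N and horizontal distance between wedge and slot_mouth below 0.022 m and angle between each of wedge, tamper's own z axis and vertical below 0.1 rad and z of wedge in the frame of slot_mouth below -0.03 m and linear speed of wedge below 0.01 m/s and height (world z) of tamper below 0.008 m and linear speed of tamper below 0.02 m/s and horizontal distance between tamper and jig above 0.08 m); the robot touches nothing.
It fails at once if the wagon is squeezed with more than 50 N (contact force between wagon and cheek above 50 N).
It fails at once if the wedge is struck or pushed by the tamper with more than 45 N (contact force between tamper and wedge above 45 N).
It fails at once if the wagon is shifted by more than 15 mm (distance of wagon from where it was at the start of the episode above 0.015 m).
It fails at once if the paint jar is pushed or knocked over (distance of blue_jar from where it was at the start of the episode above 0.02 m or angle between blue_jar's own z axis and vertical above 0.4 rad).
It fails at once if the glue bottle is pushed or knocked over (distance of glue from where it was at the start of the episode above 0.02 m or angle between glue's own z axis and vertical above 0.4 rad).
It also fails if it takes over 70 s, if anything falls off the work surface, if the arm or the gripper's body presses on something with over 40 N, if the wrist force passes 120 N, or if a joint passes its speed limit or range.

## Robot

A 6-joint arm with a two-finger parallel gripper is mounted at the origin on a cart in front of the work surface, level with it; the furniture and walls round the work are solid. World frame = base frame: x ahead of the robot, y to its left, z up, the work surface at z = 0. Lengths are in mm, angles in rad, forces in N, time in s.
With the tool pointing down it reaches from about 400 to 925 mm from the base axis. Payload 12.5 kg.
Tool frame: the origin (TCP) lies at the centre of the arm's flange, where the gripper is bolted on; the fingertips stand 190 mm ahead of it and the grasp point (between the pads) lies 171 mm ahead of it; z points along the fingers, y is the line along which they close (so a half turn about z gives the same grasp; the last joint's range is limited). The gripper opens to 95 mm and grips with 3 to 60 N. Pads are 20 mm wide; open, the fingers measure 119 mm over their backs; the gripper's body (75 mm by 180 mm) begins 59 mm behind the grasp point.
Start: joints at [-1.437, 0.491, 1.559, -0, 1.092, -0.106], TCP at [148.463, -607.111, 404.761] pointing down, gripper open.
Joint ranges: [-3.1, 3.1], [-0.84, 2.19], [0.05, 2.79], [-1.13, 4.28], [0.06, 2.93], [-2.69, 2.69]. Speed limits (rad/s): [2.22, 2.22, 2.79, 3.14, 3.14, 3.14].

## Interface

Orientations are given as [roll, pitch, yaw] about the fixed x, y, z axes, in that order (R = Rz(yaw) Ry(pitch) Rx(roll)).
In Python, from cell import env, read_camera, search_frame, cut_out gives the robot as it stands. The module is installed in compiled form; this text tells all that it offers.
- The arm moves only by the tool move_arm, never from a script. Its argument "commands" is a list of rows, each a list of 3 entries, a list of its own where there are three numbers: the shift along the world's x, y, z normalised to -1 to 1, where 1 is 0.03 m, then the turn about the world's z normalised to -1 to 1, where 1 is 0.08 rad, then the opening, from -1 (shut) to 1 (fully open), so that 0 is half open. A call has 1 to 20 rows; each row shifts and turns the commanded pose from where the row before left it; what a row does not reach is not made up. A row lasts 1/12 s, in which the tool goes at most 41.7 mm and 7.16 degrees, less where a joint would pass 70% of its speed; a pose out of reach is approached as far as the arm can. A call with a number of a shift or a turn outside -1 to 1 is refused whole. A call with a gripper value outside its range is refused whole. The fingers move at their own pace and stop on an object; the grip force is fixed at half the most. Time passes only in rows, so rows that do not move let the fingers close. It gives the time, the measured TCP pose, the force, the opening and the grip force at its end, in the units of the state.
- env.state(): the state, without advancing time (a new reading comes with each control period).
- read_camera(name): name is "scene" or "top" or "wrist"; returns a dict with "image" (480x640x3 uint8, red, green, blue), "fx", "fy", "cx", "cy" (pixels), "rvec" (rotation vector, rad) and "tvec" (3), from world to camera coordinates, as OpenCV has them. Camera axes: x right, y down, z forward; pixel columns grow to the right and rows downward; lengths in mm; the calibration is good to about 2 mm. A picture is of the moment at which its call begins. There is no depth.
- env.job_done(): hands the job in; it is judged then, once.
Trained networks look in a picture, given as the dict that the camera call returned (one of the last four; its "shot" number tells which), for a name from the list of things; names that differ only in an ending like _2 or _b are one class to them, and where a whole thing is asked for, a point or a joint stands for the part that bears it (a point fixed in the world has none). Each returns a list of dicts, best first, with "confidence" (0 to 1); they miss things now and then, are a little off and sometimes report something else, mostly with a low value. They report only what shows in the picture. A call takes as long as a camera call. They do not tell look-alikes from the thing itself.
- search_frame(thing, picture): "at" ([column, row] in pixels, amid what is visible of it).
- cut_out(thing, picture): "region" (480x640 bool, what is visible of it) and "at" ([column, row] in pixels, amid what is visible of it).
The state is a dict: "t": time; "joints": joint angles; "qvel": joint speeds; "tau": joint torques, N m; "eef_pos": TCP position; "tcp_rot": TCP orientation; "ft_force": force on the tool from outside, world axes, zero at the start; "moment": the same for the moment, N m; "opening": opening from 0.0 (shut) to 1.0 (fully open); "grip_force": force on a finger pad.
Only numpy, scipy, OpenCV 4.12 (cv2) and the standard library are available. Lean on these libraries where they do the work, as an engineer would, in place of code of your own. Each camera call takes 0.05 s, during which the arm holds its last target. There are 200 camera calls.

## Working session

There is one attempt and no reset: what is moved stays moved. The work goes in short steps, Python scripts to look and compute and a tool call to move; the robot and the scene stay as the last step left them, time stands still between calls to the robot, and variables do not carry over. Pictures are saved under pics/ and viewed, at most 10 in all, crops included, and the job is handed in when it is done.

Besides the shell and the picture viewer there is one more tool, called after "Emit:" by a JSON object that holds its "name" and its "arguments". move_arm: Moves the arm, as the interface text tells. Its arguments: {"type":"object","properties":{"commands":{"type":"array","items":{"type":"array"}}},"required":["commands"]}

```bash
mkdir -p pics
cat > h.py <<'E'
import numpy as np, cv2
from cell import env, read_camera, search_frame, cut_out
def cam(p):
    R,_=cv2.Rodrigues(np.array(p["rvec"],float)); t=np.array(p["tvec"],float).ravel()
    K=np.array([[p["fx"],0,p["cx"]],[0,p["fy"],p["cy"]],[0,0,1.]]); return K,R,t
def onz(p,uv,z):
    K,R,t=cam(p); d=R.T@np.linalg.inv(K)@np.array([uv[0],uv[1],1.]); c=-R.T@t
    return c+d*(z-c[2])/d[2]
def proj(p,X):
    K,R,t=cam(p); q=K@(R@np.array(X,float)+t); return q[:2]/q[2]
def save(p,n,crop=None,s=1):
    im=p["image"][...,::-1]
    if crop: im=im[crop[1]:crop[3],crop[0]:crop[2]]
    cv2.imwrite("pics/"+n,cv2.resize(im,None,fx=s,fy=s,interpolation=cv2.INTER_CUBIC))
E
python3 - <<'E'
from h import *
for n in ("top","scene"):
    p=read_camera(n); save(p,n+"1.png")
    K,R,t=cam(p); print(n,-R.T@t, R.T[:,2])
    for th in ("jig","cheek","wedge","rack","tamper","wagon","blue_jar","glue"):
        print(th,[(np.round(d["at"]).tolist(),round(d["confidence"],2),np.round(onz(p,d["at"],30)[:2]).tolist()) for d in search_frame(th,p)[:3]])
print(env.state())
E
```

```text
top [372.48208142   8.01863708 962.88154916] [ 0.08376863 -0.01239426 -0.99640815]
jig [([321.0, 227.0], 0.57, [485.0, -1.0])]
cheek [([319.0, 221.0], 0.76, [497.0, 2.0]), ([318.0, 227.0], 0.2, [484.0, 4.0])]
wedge [([157.0, 244.0], 0.79, [448.0, 330.0])]
rack [([169.0, 240.0], 0.71, [457.0, 307.0]), ([375.0, 215.0], 0.45, [510.0, -114.0])]
tamper [([481.0, 277.0], 0.9, [384.0, -329.0]), ([452.0, 288.0], 0.87, [362.0, -269.0])]
wagon [([321.0, 235.0], 0.87, [468.0, -2.0])]
blue_jar [([318.0, 226.0], 0.61, [487.0, 3.0]), ([265.0, 237.0], 0.45, [463.0, 112.0])]
glue [([375.0, 215.0], 0.64, [510.0, -113.0])]
scene [-296.98493206  681.56891649  784.88541686] [ 0.61461449 -0.5471713  -0.56820119]
jig [([315.0, 281.0], 0.66, [415.0, 64.0])]
cheek [([313.0, 246.0], 0.86, [520.0, -22.0])]
wedge [([210.0, 314.0], 0.62, [480.0, 300.0])]
rack [([214.0, 335.0], 0.73, [422.0, 326.0])]
tamper []
wagon [([313.0, 257.0], 0.69, [486.0, 9.0]), ([311.0, 246.0], 0.57, [523.0, -19.0])]
blue_jar [([280.0, 286.0], 0.65, [453.0, 134.0]), ([208.0, 318.0], 0.29, [472.0, 308.0])]
glue [([342.0, 233.0], 0.64, [512.0, -113.0])]
{'t': 0.9, 'joints': array([-1.43663120e+00,  4.90922774e-01,  1.55889431e+00,  4.49559129e-05,
        1.09168222e+00, -1.05651084e-01]), 'qvel': array([-2.58025366e-04, -7.00441273e-04, -2.29201598e-03, -7.15519232e-04,
       -9.03399962e-05,  9.27318582e-05]), 'tau': array([-6.57169585e-05, -6.12454963e+01, -2.58431304e+01,  6.91490457e-02,
        4.44875937e-02, -2.61467324e-05]), 'eef_pos': array([ 148.44790876, -607.12307398,  404.74875044]), 'tcp_rot': array([ 3.14149562e+00, -2.98296179e-05,  2.39795493e-01]), 'ft_force': array([-0.27667427,  0.72461616,  0.7128128 ]), 'moment': array([ 0.06614162, -0.03981146,  0.04058573]), 'grip_force': 0.0, 'opening': 0.9994609023080381}
```

Run:
```python
from h import *
a=cv2.imread("pics/top1.png")
b=cv2.resize(a[170:330,120:320],None,fx=4,fy=3.75*4/3.75)[:600]
l=cv2.resize(a[180:310,125:325],None,fx=4,fy=4); r=cv2.resize(a[180:310,305:505],None,fx=4,fy=4)
cv2.imwrite("pics/L.png",l);cv2.imwrite("pics/R.png",r)
```

```text
(no output)
```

View pics/L.png

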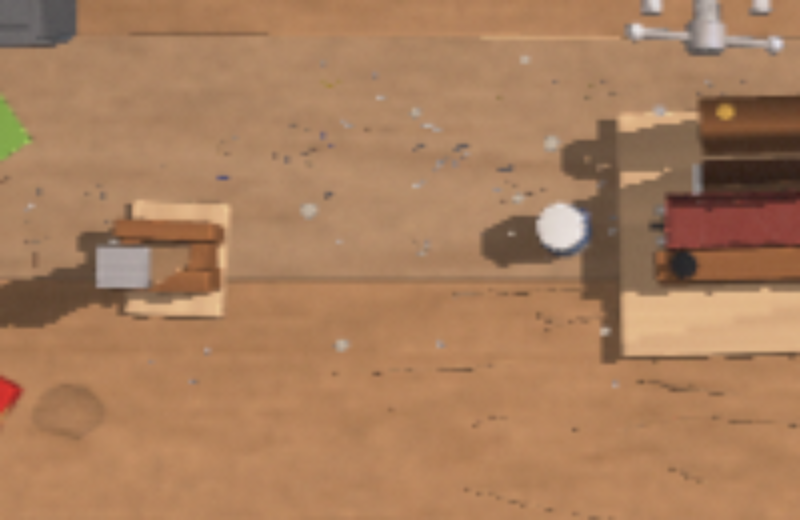

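View pics/R.png

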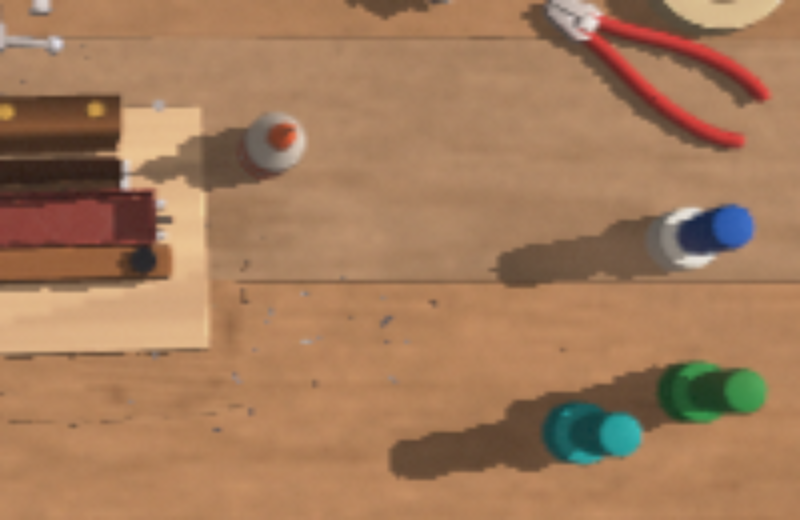

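View pics/scene1.png

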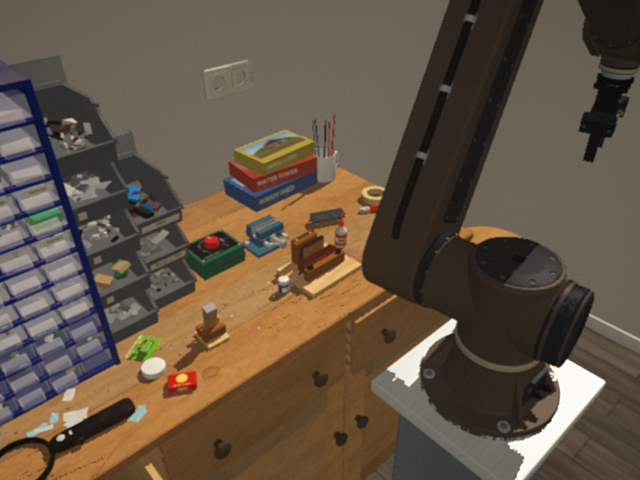

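The left crop shows the wedge's grey head in the rack at about (156,247) px. The jar is at (265,237), and the jig runs from fence at the top to stop bar at the bottom. The right crop and scene view show the glue at (374,215).

Three things could be the tamper: blue handle with white head at (488,237)/(477,240), teal at (452,288) and green at (481,277). The blue and white one fits the description, and the crop shows it clearly. The network reported only the two look-alikes.

I'll move over the tamper first, then over the wedge.

Emit:
{"name": "move_arm", "arguments": {"commands": [[[1,0.9,0],-0.3,0.2],[[1,0.9,0],-0.3,0.2],[[1,0.9,0],-0.3,0.2],[[1,0.9,0],-0.3,0.2],[[1,0.9,0],-0.3,0.2],[[1,0.9,0],-0.3,0.2],[[1,0.9,0],-0.3,0.2],[[1,0.9,0],-0.3,0.2],[[1,0.9,0],-0.3,0.2],[[1,0.9,0],-0.3,0.2],[[0,0,0],0,0.2],[[0,0,0],0,0.2]]}}

```text
t: 1.9
eef_pos: [449.7, -335.6, 404.7]
tcp_rot: [3.141, -0.0, 0.004]
ft_force: [-1.0, -0.3, 0.5]
opening: 0.599
grip_force: 0.0
```

Run:
```python
from h import *
p=read_camera("wrist"); save(p,"w_tamper.png")
K,R,t=cam(p); print(-R.T@t, R.T[:,2],R.T[:,0])
for d in search_frame("tamper",p): print(d["at"],d["confidence"],onz(p,d["at"],85)[:2])
hsv=cv2.cvtColor(p["image"],cv2.COLOR_RGB2HSV)
m=cv2.inRange(hsv,(105,150,60),(125,255,255))
n,l,s,c=cv2.connectedComponentsWithStats(m)
for i in range(1,n):
    if s[i,4]>100: print(s[i],c[i],onz(p,c[i],85))
print(env.state()["eef_pos"],env.state()["tcp_rot"])
```

```text
[ 527.72375671 -334.87875525  384.68838797] [-0.27325311 -0.00111817 -0.96194152] [ 4.64972643e-03 -9.99989177e-01 -1.58428641e-04]
[269.3, 295.9] 0.58 [ 394.4369517  -288.68091424]
[307.0, 211.9] 0.57 [ 471.46287253 -323.19440241]
[295 205  24  30 562] [306.77580071 219.95017794] [ 464.52915703 -322.96184747   85.        ]
[ 448.21783538 -337.32971692  404.75550113] [3.14139374e+00 1.69290229e-04 3.26368432e-04]
```

View pics/w_tamper.png

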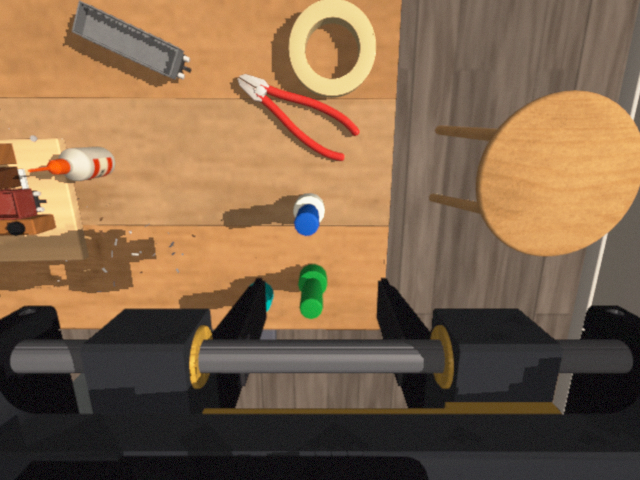

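The blue and white tamper is at (307,215) px. The green one is at (312,290) and the teal one at (265,295). Next I'll go to the wedge.

Emit:
{"name": "move_arm", "arguments": {"commands": [[[0,1,0],0,0.2],[[0,1,0],0,0.2],[[0,1,0],0,0.2],[[0,1,0],0,0.2],[[0,1,0],0,0.2],[[0,1,0],0,0.2],[[0,1,0],0,0.2],[[0,1,0],0,0.2],[[0,1,0],0,0.2],[[0,1,0],0,0.2],[[0,1,0],0,0.2],[[0,0,0],0,0.2],[[0,0,0],0,0.2]]}}

```text
t: 3.08
eef_pos: [448.3, -7.2, 404.9]
tcp_rot: [3.141, -0.0, 0.001]
ft_force: [0.2, -0.3, -1.0]
opening: 0.601
grip_force: 0.0
```

Run:
```python
from h import *
p=read_camera("wrist"); save(p,"w_jig.png")
np.savez("jig.npz",**{k:p[k] for k in("rvec","tvec","fx","fy","cx","cy","image")})
for th in ("jig","cheek","wagon"):
  for d in cut_out(th,p)[:2]:
    r=d["region"].astype(np.uint8); print(th,d["confidence"],d["at"],cv2.minAreaRect(cv2.findNonZero(r)))
print(env.state()["eef_pos"],env.state()["tcp_rot"])
```

```text
jig 0.64 [309.9, 182.1] ((308.8120422363281, 199.15414428710938), (124.47315216064453, 158.38526916503906), 88.0474853515625)
cheek 0.73 [302.7, 180.9] ((304.9234619140625, 180.39930725097656), (27.840900421142578, 80.31820678710938), 88.31531524658203)
wagon 0.82 [305.4, 207.1] ((307.0632629394531, 205.21946716308594), (32.57258987426758, 122.0832748413086), 88.66777801513672)
[448.52572874  -8.47599163 404.74605266] [ 3.14136408e+00 -2.72519953e-05 -2.24352150e-03]
```

View pics/w_jig.png

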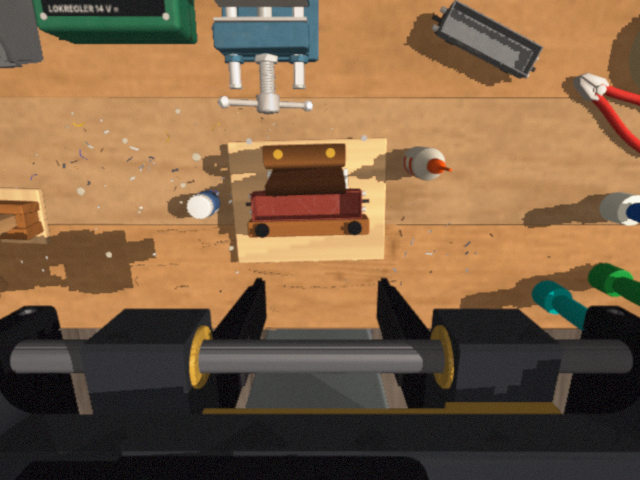

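Emit:
{"name": "move_arm", "arguments": {"commands": [[[0,1,0],0,0.2],[[0,1,0],0,0.2],[[0,1,0],0,0.2],[[0,1,0],0,0.2],[[0,1,0],0,0.2],[[0,1,0],0,0.2],[[0,1,0],0,0.2],[[0,1,0],0,0.2],[[-0.3,1,-0.4],0,0.2],[[-0.3,1,-0.4],0,0.2],[[-0.3,0.8,-0.4],0,0.2],[[0,0,-0.4],0,0.2],[[0,0,-0.4],0,0.2],[[0,0,0],0,0.2]]}}

```text
t: 4.45
eef_pos: [421.8, 316.3, 342.7]
tcp_rot: [3.14, 0.003, -0.001]
ft_force: [0.2, -0.3, 0.3]
opening: 0.601
grip_force: 0.0
```

Run:
```python
from h import *
p=read_camera("wrist"); save(p,"w_wedge.png")
np.savez("wedge.npz",**{k:p[k] for k in("rvec","tvec","fx","fy","cx","cy","image")})
for th in ("wedge","rack"):
  for d in cut_out(th,p)[:2]:
    r=d["region"].astype(np.uint8); print(th,d["confidence"],d["at"],cv2.minAreaRect(cv2.findNonZero(r)),onz(p,d["at"],88))
print(env.state()["eef_pos"],env.state()["tcp_rot"])
```

```text
wedge 0.57 [319.7, 221.8] ((321.5, 220.5), (53.0, 35.0), 90.0) [448.34547711 317.20243334  88.        ]
rack 0.85 [324.4, 186.2] ((321.5946044921875, 197.7718963623047), (60.60787582397461, 67.50650024414062), 1.1457629203796387) [471.9178248  314.13777042  88.        ]
[422.16920316 316.26754077 345.22964196] [-3.14153625e+00 -3.52793372e-04 -1.53331767e-03]
```

View pics/w_wedge.png

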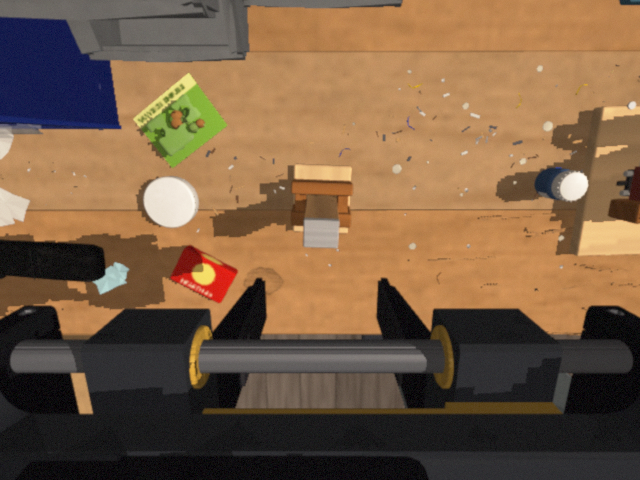

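Run:
```python
from h import *
p=dict(np.load("wedge.npz")); save(p,"w_wedge2.png",(280,150,365,255),7)
for z,pts in ((88,[(303,220),(340,220),(303,247),(340,247)]),(8,[(294,165),(351,165),(294,232),(351,232)]),(0,[(294,165),(351,165),(294,232),(351,232)])):
    for q in pts: print(z,q,onz(p,q,z)[:2])
q=dict(np.load("jig.npz"))
for z,pts in ((12,[(229,142),(385,138),(239,262),(385,259)]),(74,[(263,145),(345,145)])):
    for a in pts: print(z,a,onz(q,a,z)[:2])
```

```text
88 (303, 220) [449.56945931 328.31074213]
88 (340, 220) [449.56820612 303.69519885]
88 (303, 247) [430.84936184 328.56557207]
88 (340, 247) [430.84497605 303.41789465]
8 (294, 165) [480.44764621 339.33250715]
8 (351, 165) [480.45667422 290.57113617]
8 (294, 232) [421.42627638 340.54392329]
8 (351, 232) [421.42087765 289.19780709]
0 (294, 165) [479.95713653 339.90949276]
0 (351, 165) [479.96639425 289.90743668]
0 (294, 232) [419.43402602 341.15173219]
0 (351, 232) [419.42848993 288.49916459]
12 (229, 142) [526.93826418  85.1230448 ]
12 (385, 138) [531.05074032 -70.26016774]
12 (239, 262) [400.83526865  82.77704976]
12 (385, 259) [404.57920505 -76.63380653]
74 (263, 145) [524.48179405  41.68350816]
74 (345, 145) [524.6086169  -26.64585545]
```

View pics/w_wedge2.png

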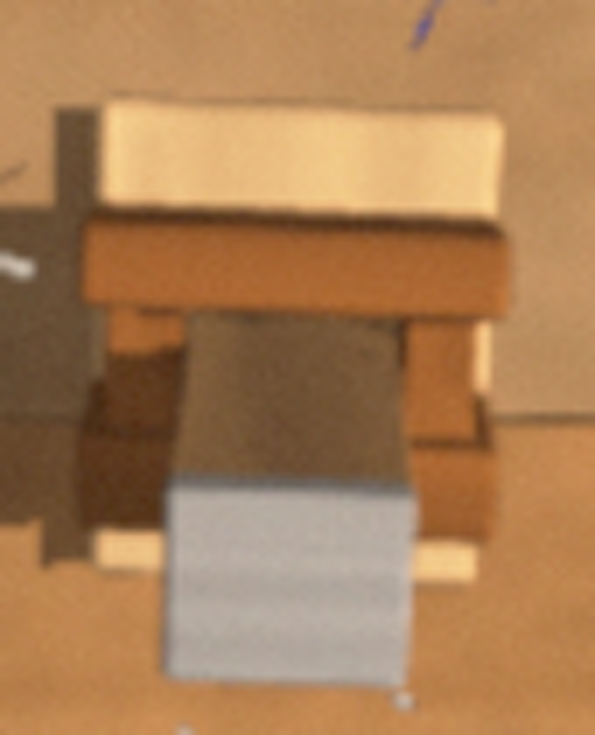

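The enlarged crop shows the grey head at crop (290,585) and the upright pale face turned to +x. So the wedge frame lines up with the world, with yaw about -0.03, and the jig's yaw is about +0.027. I'll grasp the wedge.

Emit:
{"name": "move_arm", "arguments": {"commands": [[[0.31,0,-0.5],-0.375,0.2],[[0.31,0,-0.5],0,0.2],[[0,0,-0.5],0,0.2],[[0,0,-0.5],0,0.2],[[0,0,-0.5],0,0.2],[[0,0,-0.5],0,0.2],[[0,0,-0.4],0,0.2],[[0,0,-0.3],0,0.2],[[0,0,0],0,-1],[[0,0,0],0,-1],[[0,0,0],0,-1],[[0,0,0],0,-1],[[0,0,0],0,-1],[[0,0,0],0,-1],[[0,0,0],0,-1],[[0,0,0],0,-1]]}}

```text
t: 5.93
eef_pos: [440.1, 316.9, 234.2]
tcp_rot: [-3.141, -0.001, -0.03]
ft_force: [-0.1, 0.5, 6.3]
opening: 0.251
grip_force: 30.0
```

Emit:
{"name": "move_arm", "arguments": {"commands": [[[0,0,0.4],0,-1],[[0,0,0.8],0,-1],[[0,0,0.8],0,-1],[[0,0,0.8],0,-1],[[0,0,0.5],0,-1],[[0.18,-1,0.3],0,-1],[[0.18,-1,0],0,-1],[[0.18,-1,0],0,-1],[[0.18,-1,0],0,-1],[[0.18,-1,0],0.2,-1],[[0.18,-1,0],0.5,-1],[[0.18,-1,0],0,-1],[[0.18,-1,0],0,-1],[[0.18,-1,0],0,-1],[[0.18,-0.8,0],0,-1],[[0,-0.5,0],0,-1],[[0,0,0],0,-1],[[0,0,0],0,-1],[[0,0,0],0,-1]]}}

```text
t: 7.52
eef_pos: [493.9, 8.4, 341.7]
tcp_rot: [-3.141, 0.0, 0.026]
ft_force: [-0.4, -0.6, -0.4]
opening: 0.25
grip_force: 30.0
```

Run:
```python
from h import *
p=read_camera("wrist"); save(p,"w_over.png",(200,100,440,340),2.5)
np.savez("over.npz",**{k:p[k] for k in("rvec","tvec","fx","fy","cx","cy","image")})
s=env.state(); print(s["eef_pos"],s["tcp_rot"],p["fx"])
# jig predicted, wedge predicted
yaw=.027; c=np.array([465.8,5.3]); Rj=np.array([[np.cos(yaw),-np.sin(yaw)],[np.sin(yaw),np.cos(yaw)]])
for n,a,z in (("slot L",(40,35),74),("slot R",(40,-35),74),("fence far L",(60,35),74),("fence far R",(60,-35),74),("bevL",(45,35),74)):
    print(n,proj(p,[*(c+Rj@a),z]))
```

```text
[493.90858588   8.69930731 341.70602584] [-3.14154009e+00  2.69160628e-04  2.65535483e-02] 359.47415138165
slot L [276.00937514 239.14866413]
slot R [374.20448251 239.15795346]
fence far L [275.02549436 211.45211646]
fence far R [375.36320418 211.45849642]
bevL [275.76736517 232.33600878]
```

View pics/w_over.png

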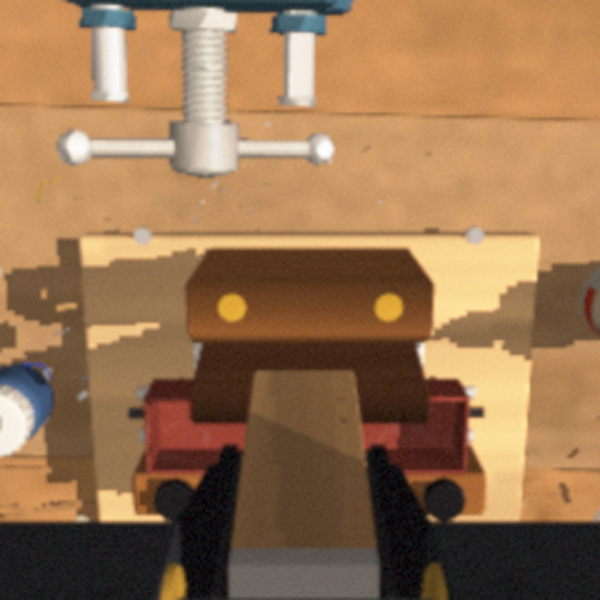

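Run:
```python
from h import *
p=dict(np.load("over.npz"))
for u in (301.2,342): print("tip",onz(p,(u,248),115.5))
for u in (302,341): print("head?",onz(p,(u,318.5),195.5))
print("slot edge z66",onz(p,(275.2,235.3),66),onz(p,(373,235.3),66))
print("far top",onz(p,(275.2,212),74),onz(p,(373,212),74))
```

```text
tip [511.01112568  21.25668641 115.5       ]
tip [511.67195951  -3.11432511 115.5       ]
head? [506.19790722  16.60001972 195.5       ]
head? [506.60869053   1.50282524 195.5       ]
slot edge z66 [505.582011    42.92295757  66.        ] [507.52579938 -28.80409186  66.        ]
far top [524.44896713  41.78840614  74.        ] [526.29615887 -26.44500189  74.        ]
```

The picture shows the wedge tip at crop (303,370) and the fence's slot edge at row 338. The tip sits about 8 mm too far toward +x, so the wedge is tilted about 0.1 rad in the grip. I'll dip the tip into the mouth on the cheek side, then use the fence to push it upright.

Emit:
{"name": "move_arm", "arguments": {"commands": [[[-0.22,-0.05,0],0,-1],[[0,0,-0.4],0,-1],[[0,0,-0.4],0,-1],[[0,0,-0.3],0,-1],[[0,0,-0.2],0,-1],[[0,0,-0.1],0,-1],[[0,0,0],0,-1]]}}

```text
t: 8.15
eef_pos: [487.4, 6.6, 299.3]
tcp_rot: [-3.142, 0.001, 0.026]
ft_force: [-0.0, -0.0, -0.1]
opening: 0.254
grip_force: 30.0
```

Run:
```python
from h import *
p=read_camera("wrist"); save(p,"w_dip.png",(220,130,420,330),3)
np.savez("dip.npz",**{k:p[k] for k in("rvec","tvec","fx","fy","cx","cy","image")})
s=env.state(); print(s["eef_pos"],s["tcp_rot"],s["ft_force"])
```

```text
[487.49543072   6.51711341 299.7308715 ] [3.14155248e+00 3.21656490e-04 2.60841212e-02] [-0.35398841  0.27831077 -0.80366185]
```

View pics/w_dip.png

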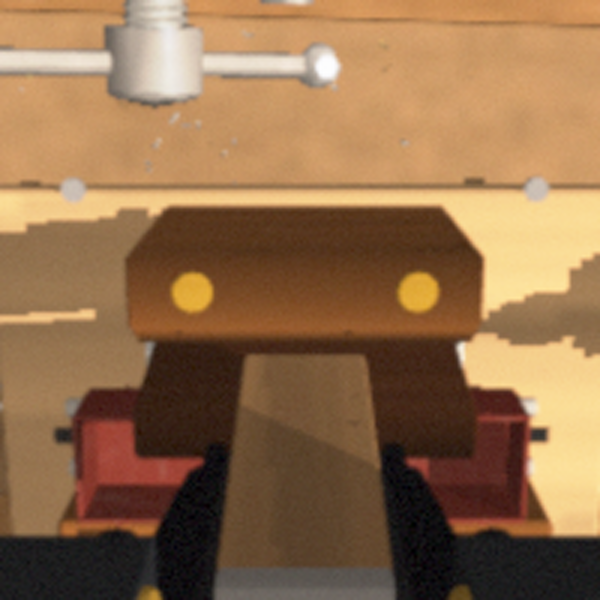

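The tip, at crop (305,352), sits just on the cheek side of the fence edge at row 338. I'll lower it 8 mm, then press toward +x to straighten it.

Emit:
{"name": "move_arm", "arguments": {"commands": [[[0,0,-0.1],0,-1],[[0,0,-0.1],0,-1],[[0,0,-0.1],0,-1],[[0,0,0],0,-1]]}}

```text
t: 8.53
eef_pos: [487.4, 6.4, 290.3]
tcp_rot: [3.142, 0.001, 0.026]
ft_force: [-0.2, -0.3, -1.0]
opening: 0.255
grip_force: 30.0
```

Emit:
{"name": "move_arm", "arguments": {"commands": [[[0.04,0,0],0,-1],[[0.04,0,0],0,-1],[[0,0,0],0,-1]]}}

```text
t: 8.78
eef_pos: [489.1, 6.4, 290.4]
tcp_rot: [-3.141, 0.004, 0.026]
ft_force: [-6.3, -1.1, 0.6]
opening: 0.252
grip_force: 30.0
```

Emit:
{"name": "move_arm", "arguments": {"commands": [[[0.04,0,0],0,-1],[[0.04,0,0],0,-1],[[0,0,0],0,-1]]}}

```text
t: 9.03
eef_pos: [491.4, 6.5, 290.4]
tcp_rot: [-3.141, 0.004, 0.026]
ft_force: [-7.2, -0.6, 1.9]
opening: 0.253
grip_force: 30.0
```

Emit:
{"name": "move_arm", "arguments": {"commands": [[[0.03,0,0],0,-1],[[0,0,0],0,-1]]}}

```text
t: 9.2
eef_pos: [492.2, 6.5, 290.5]
tcp_rot: [-3.141, 0.005, 0.026]
ft_force: [-7.4, -0.3, 1.3]
opening: 0.25
grip_force: 30.0
```

Emit:
{"name": "move_arm", "arguments": {"commands": [[[0.02,0,0],0,-1],[[0,0,0],0,-1]]}}

```text
t: 9.37
eef_pos: [492.8, 6.5, 290.5]
tcp_rot: [-3.141, 0.005, 0.026]
ft_force: [-6.8, -0.3, 2.3]
opening: 0.249
grip_force: 30.0
```

Run:
```python
from h import *
p=read_camera("wrist")
s=env.state(); print(s["eef_pos"],s["ft_force"])
tz=s["eef_pos"][2]-341.7+115.5
g=cv2.cvtColor(p["image"],cv2.COLOR_RGB2GRAY).astype(float)
# columns centre of wedge; print row profile
col=slice(310,332); print([(r,int(g[r,col].mean())) for r in range(225,262)])
# predicted rows of upright face at fence plane, z=66 and z=74; cap edge (~75mm above tip) as face
for z in (66,74,tz): print(z,proj(p,[506.2,7,z]))
cols=g[300:335,col].mean(1); print([(300+i,int(v)) for i,v in enumerate(cols)])
for x in (498,500,502,504,506): print(x,proj(p,[x,7,tz+75]))
```

```text
[492.77209888   6.51412011 290.41817825] [-6.90814485  1.12787637  1.25993363]
[(225, 60), (226, 61), (227, 63), (228, 64), (229, 66), (230, 68), (231, 70), (232, 72), (233, 73), (234, 75), (235, 75), (236, 77), (237, 78), (238, 79), (239, 81), (240, 83), (241, 85), (242, 86), (243, 88), (244, 90), (245, 93), (246, 94), (247, 96), (248, 98), (249, 100), (250, 103), (251, 103), (252, 96), (253, 82), (254, 68), (255, 71), (256, 83), (257, 87), (258, 87), (259, 87), (260, 87), (261, 86)]
66 [321.78142862 253.82139944]
74 [321.7965766  258.02852747]
64.2181782518789 [321.77820179 252.92519358]
[(300, 70), (301, 71), (302, 69), (303, 70), (304, 70), (305, 69), (306, 70), (307, 69), (308, 70), (309, 69), (310, 69), (311, 69), (312, 69), (313, 69), (314, 69), (315, 70), (316, 70), (317, 69), (318, 70), (319, 70), (320, 74), (321, 80), (322, 83), (323, 83), (324, 84), (325, 86), (326, 90), (327, 98), (328, 103), (329, 105), (330, 105), (331, 105), (332, 105), (333, 105), (334, 104)]
498 [321.41892709 327.53501006]
500 [321.55428999 323.09905615]
502 [321.69069143 318.62906841]
504 [321.8281434  314.12465367]
506 [321.9666581  309.58541265]
```

Emit:
{"name": "move_arm", "arguments": {"commands": [[[-0.02,0,-0.1],0,-1],[[0,0,-0.1],0,-1],[[0,0,-0.05],0,-1],[[0,0,0],0,-1]]}}

```text
t: 9.75
eef_pos: [492.5, 6.4, 282.8]
tcp_rot: [-3.141, 0.003, 0.026]
ft_force: [-5.3, -0.4, -1.4]
opening: 0.248
grip_force: 30.0
```

Emit:
{"name": "move_arm", "arguments": {"commands": [[[0.03,0,0],0,-1],[[0.03,0,0],0,-1],[[0,0,0],0,-1]]}}

```text
t: 10.0
eef_pos: [494.2, 6.5, 283.0]
tcp_rot: [-3.141, 0.004, 0.026]
ft_force: [-7.5, 0.6, 0.2]
opening: 0.249
grip_force: 30.0
```

Emit:
{"name": "move_arm", "arguments": {"commands": [[[0.03,0,0],0,-1],[[0,0,0],0,-1]]}}

```text
t: 10.17
eef_pos: [495.1, 6.5, 283.0]
tcp_rot: [-3.141, 0.004, 0.026]
ft_force: [-5.5, 0.3, 0.5]
opening: 0.249
grip_force: 30.0
```

```bash
cat > cap.py <<'E'
from h import *
def cap():
    p=read_camera("wrist"); s=env.state(); e=s["eef_pos"]; tz=e[2]-341.7+115.5
    g=cv2.cvtColor(p["image"],cv2.COLOR_RGB2GRAY).astype(float)
    v=g[295:345,310:332].mean(1); d=np.diff(v)
    print("eef",e.round(1),"tipz",round(tz,1),[(295+i,int(a)) for i,a in enumerate(v)][15:45])
    for r in [295.5+i for i in np.argsort(-d)[:5]]: print(r,"capbottom x",onz(p,(321,r),tz+75)[0].round(1),"captop x",onz(p,(321,r),tz+80)[0].round(1))
    return p
if __name__=="__main__": cap()
E
python3 cap.py
```

```text
eef [495.1   6.5 283. ] tipz 56.8 [(310, 68), (311, 68), (312, 69), (313, 68), (314, 68), (315, 69), (316, 69), (317, 69), (318, 69), (319, 69), (320, 70), (321, 76), (322, 81), (323, 81), (324, 84), (325, 84), (326, 86), (327, 93), (328, 100), (329, 105), (330, 105), (331, 105), (332, 104), (333, 104), (334, 104), (335, 104), (336, 105), (337, 106), (338, 103), (339, 79)]
327.5 capbottom x 500.5 captop x 503.2
342.5 capbottom x 493.6 captop x 496.6
326.5 capbottom x 500.9 captop x 503.7
320.5 capbottom x 503.6 captop x 506.3
343.5 capbottom x 493.1 captop x 496.2
```

Emit:
{"name": "move_arm", "arguments": {"commands": [[[0.05,0,0],0,-1],[[0,0,0],0,-1],[[-0.03,0,0],0,-1],[[0,0,-0.08],0,-1],[[0,0,-0.08],0,-1],[[0,0,0],0,-1]]}}

```text
t: 10.72
eef_pos: [496.2, 6.4, 278.1]
tcp_rot: [-3.142, 0.001, 0.026]
ft_force: [-4.8, 0.3, -2.9]
opening: 0.249
grip_force: 30.0
```

```bash
python3 cap.py | grep cap
```

```text
321.5 capbottom x 504.7 captop x 507.3
327.5 capbottom x 502.0 captop x 504.7
342.5 capbottom x 495.1 captop x 498.1
343.5 capbottom x 494.7 captop x 497.7
328.5 capbottom x 501.5 captop x 504.3
```

Emit:
{"name": "move_arm", "arguments": {"commands": [[[0,0,-0.06],0,-1],[[0,0,0],0,-1]]}}

```text
t: 10.93
eef_pos: [496.2, 6.4, 276.5]
tcp_rot: [-3.142, 0.001, 0.026]
ft_force: [-5.0, -0.9, -2.6]
opening: 0.252
grip_force: 30.0
```

Emit:
{"name": "move_arm", "arguments": {"commands": [[[0,0,0],0,-0.3],[[0,0,0],0,-0.1],[[0,0,0],0,0],[[0,0,0],0,0],[[0,0,0],0,0]]}}

```text
t: 11.35
eef_pos: [496.7, 6.4, 276.8]
tcp_rot: [3.141, -0.001, 0.026]
ft_force: [0.1, 0.8, -0.6]
opening: 0.486
grip_force: 0.0
```

```bash
python3 cap.py | grep -v eef
```

```text
321.5 capbottom x 505.4 captop x 508.0
343.5 capbottom x 495.4 captop x 498.4
320.5 capbottom x 505.8 captop x 508.5
342.5 capbottom x 495.8 captop x 498.8
316.5 capbottom x 507.6 captop x 510.2
```

Emit:
{"name": "move_arm", "arguments": {"commands": [[[0,0,0.3],0,0],[[0,0,0.6],0,0],[[0,0,0.8],0,0],[[0,0,0.8],0,0],[[0,0,0.8],0,0],[[-0.5,0,0.3],0,0.2],[[-0.5,0,0],0,0.2],[[0,0,0],0,0.2],[[0,0,0],0,0.2]]}}

```text
t: 12.15
eef_pos: [466.3, 6.4, 385.4]
tcp_rot: [3.141, -0.001, 0.026]
ft_force: [0.3, -0.0, -0.5]
opening: 0.596
grip_force: 0.0
```

Run:
```python
from h import *
p=read_camera("wrist"); save(p,"w_set.png",(220,130,420,330),3)
np.savez("set.npz",**{k:p[k] for k in("rvec","tvec","fx","fy","cx","cy","image")})
s=env.state(); print(s["eef_pos"],s["ft_force"])
for d in cut_out("wedge",p)[:2]: print(d["confidence"],d["at"],cv2.boundingRect(d["region"].astype(np.uint8)))
print("cap z126 pred",proj(p,[509,7,126]),"head ctr up",[proj(p,[x,7.4,126]).round(1) for x in (506,496,486)],proj(p,[506,19,126]))
```

```text
[466.80328057   6.35426338 385.12139201] [ 0.0220873  -0.72724606 -0.06706189]
0.81 [322.4, 213.0] (305, 192, 36, 41)
cap z126 pred [322.49324776 198.2261722 ] head ctr up [array([321.8, 202.7]), array([321.4, 217.3]), array([321. , 231.7])] [304.45913673 202.21329957]
```

View pics/w_set.png

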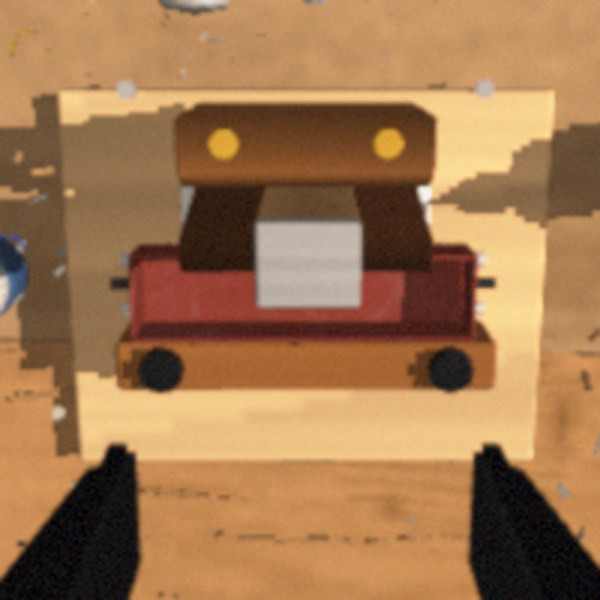

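The wedge stands in the slot, with its steel head at crop (309,264), i.e. px (323,218). That matches an upright wedge whose top is at about z=126. Now for the tamper.

Emit:
{"name": "move_arm", "arguments": {"commands": [[[0,-1,0],0,0.2],[[0,-1,0],0,0.2],[[0,-1,0],0,0.2],[[0,-1,0],0,0.2],[[0,-1,0],0,0.2],[[0,-1,0],0,0.2],[[0,-1,0],0,0.2],[[0,-1,0],0,0.2],[[0,-1,0],0,0.2],[[-0.4,-1,-0.5],0,0.2],[[-0.4,-0.9,-0.5],0,0.2],[[0,0,-0.5],0,0.2],[[0,0,0],0,0.2],[[0,0,0],0,0.2]]}}

```text
t: 13.42
eef_pos: [442.8, -320.9, 338.9]
tcp_rot: [-3.14, 0.002, 0.025]
ft_force: [-0.1, 0.1, 0.9]
opening: 0.605
grip_force: 0.0
```

Run:
```python
from h import *
p0=dict(np.load("set.npz")); print("wedge head",onz(p0,(323.2,218.2),126))
p=read_camera("wrist"); s=env.state(); print(s["eef_pos"],s["tcp_rot"])
hsv=cv2.cvtColor(p["image"],cv2.COLOR_RGB2HSV)
m=cv2.inRange(hsv,(105,130,40),(125,255,255))
n,l,st,c=cv2.connectedComponentsWithStats(m)
for i in range(1,n):
    if st[i,4]>200:
        print(st[i],c[i])
        x,y,w,h=st[i,:4]; 
        v=hsv[y:y+h,x+w//2-2:x+w//2+3,2].mean(1).astype(int); print(v.tolist())
        # top disc: lowest (nearest camera-bottom) part; width at z85
        for r in range(y,y+h,3): print(r,(l[r]==i).sum(),np.where(l[r]==i)[0].mean() if (l[r]==i).any() else 0)
for X in ([470,-323,85],[459,-323,85],[481,-323,85],[470,-312,85],[470,-323,45],[470,-323,0]): print(X,proj(p,X).round(1))
for d in search_frame("tamper",p)[:3]: print(d)
```

```text
wedge head [495.44191736   6.14251263 126.        ]
[ 443.01629254 -320.57609646  339.72743576] [-3.14120605e+00  3.62908184e-04  2.60369240e-02]
[310 209  31  40 950] [324.75368421 229.20736842]
[103, 101, 103, 104, 105, 107, 107, 108, 108, 111, 122, 153, 190, 204, 205, 206, 206, 205, 205, 203, 202, 202, 200, 200, 200, 200, 200, 199, 198, 198, 197, 195, 196, 196, 195, 195, 195, 194, 189, 184]
209 6 324.5
212 16 324.5
215 21 324.0
218 24 324.5
221 26 324.5
224 27 325.0
227 28 324.5
230 30 324.5
233 31 325.0
236 30 325.5
239 28 324.5
242 25 325.0
245 19 325.0
248 9 325.0
[470, -323, 85] [326.5 221.8]
[459, -323, 85] [326.  237.8]
[481, -323, 85] [327.  205.4]
[470, -312, 85] [309.9 221.4]
[470, -323, 45] [325.8 210.8]
[470, -323, 0] [325.3 201.5]
{'at': [271.3, 318.1], 'confidence': 0.93}
{'at': [324.9, 307.9], 'confidence': 0.83}
{'at': [325.4, 220.1], 'confidence': 0.7}
```

Emit:
{"name": "move_arm", "arguments": {"commands": [[[0.31,-0.02,-0.4],0,0.2],[[0.3,-0.02,-0.6],0,0.2],[[0,0,-0.6],0,0.2],[[0,0,-0.6],0,0.2],[[0,0,-0.5],0,0.2],[[0,0,-0.4],0,0.2],[[0,0,-0.27],0,0.2],[[0,0,0],0,0.2],[[0,0,0],0,-0.2],[[0,0,0],0,-1],[[0,0,0],0,-1],[[0,0,0],0,-1],[[0,0,0],0,-1],[[0,0,0],0,-1],[[0,0,0],0,-1]]}}

```text
t: 14.77
eef_pos: [460.8, -321.9, 238.8]
tcp_rot: [3.141, -0.0, 0.026]
ft_force: [0.8, -0.0, 1.8]
opening: 0.229
grip_force: 30.0
```

Emit:
{"name": "move_arm", "arguments": {"commands": [[[0,0,0.3],0,-1],[[0,0,0.7],0,-1],[[0,0,1],0,-1],[[0,0,1],0,-1],[[0,0,1],0,-1],[[0,0,1],0,-1],[[0,0,0.6],0,-1],[[0,0,0],0,-1]]}}

```text
t: 15.43
eef_pos: [460.7, -321.7, 411.0]
tcp_rot: [3.137, -0.005, 0.026]
ft_force: [-0.7, -0.7, -1.7]
opening: 0.227
grip_force: 30.0
```

Emit:
{"name": "move_arm", "arguments": {"commands": [[[0.1,0.6,0],0,-1],[[0.1,1,0],0,-1],[[0.1,1,0],0,-1],[[0.1,1,0],0,-1],[[0.1,1,0],0,-1],[[0.1,1,0],0,-1],[[0.1,1,0],0,-1],[[0.1,1,0],0,-1],[[0.1,1,0],0,-1],[[0.1,1,0],0,-1],[[0.1,0.8,0],0,-1],[[0.05,0.53,0],0,-1],[[0,0,0],0,-1],[[0,0,0],0,-1]]}}

```text
t: 16.6
eef_pos: [495.1, 6.5, 406.0]
tcp_rot: [3.142, 0.001, 0.028]
ft_force: [-0.2, -0.9, -1.6]
opening: 0.228
grip_force: 30.0
```

Run:
```python
from h import *
s=env.state(); print(s["eef_pos"],s["ft_force"])
for n in("wrist","top"):
    p=read_camera(n)
    for th in("wedge","tamper"):
        for d in cut_out(th,p)[:1]: print(n,th,d["confidence"],d["at"],cv2.boundingRect(d["region"].astype(np.uint8)),onz(p,d["at"],126))
```

```text
[495.06609866   6.53393483 405.95313496] [-0.23908873 -0.85388938 -1.60817146]
wrist wedge 0.76 [319.6, 234.1] (306, 220, 32, 31) [507.22039838   8.43261232 126.        ]
wrist tamper 0.76 [320.1, 293.6] (296, 246, 53, 94) [459.28310766   6.71761828 126.        ]
top tamper 0.63 [478.8, 277.1] (469, 271, 27, 15) [ 381.8134033  -289.16184659  126.        ]
```

Emit:
{"name": "move_arm", "arguments": {"commands": [[[0,0,-0.3],0,-1],[[0,0,-0.3],0,-1],[[0,0,-0.3],0,-1],[[0,0,-0.1],0,-1],[[0,0,0],0,-1]]}}

```text
t: 17.32
eef_pos: [495.2, 6.0, 375.3]
tcp_rot: [-3.141, 0.002, 0.026]
ft_force: [-0.7, -0.7, -1.0]
opening: 0.224
grip_force: 30.0
```

Emit:
{"name": "move_arm", "arguments": {"commands": [[[0,0,-0.05],0,-1],[[0,0,-0.05],0,-1],[[0,0,-0.05],0,-1],[[0,0,0],0,-1]]}}

```text
t: 17.65
eef_pos: [495.2, 6.1, 372.0]
tcp_rot: [3.141, -0.0, 0.026]
ft_force: [-0.3, -0.2, -2.0]
opening: 0.224
grip_force: 30.0
```

Emit:
{"name": "move_arm", "arguments": {"commands": [[[0,0,-0.04],0,-1],[[0,0,-0.04],0,-1],[[0,0,0],0,-1]]}}

```text
t: 17.9
eef_pos: [495.2, 6.1, 369.5]
tcp_rot: [3.141, 0.0, 0.026]
ft_force: [-0.1, -0.2, -1.6]
opening: 0.225
grip_force: 30.0
```

Emit:
{"name": "move_arm", "arguments": {"commands": [[[0,0,-0.04],0,-1],[[0,0,-0.04],0,-1],[[0,0,0],0,-1]]}}

```text
t: 18.15
eef_pos: [495.2, 6.1, 367.0]
tcp_rot: [3.142, 0.0, 0.026]
ft_force: [0.5, -0.1, -1.2]
opening: 0.225
grip_force: 30.0
```

Emit:
{"name": "move_arm", "arguments": {"commands": [[[0,0,-0.03],0,-1],[[0,0,-0.03],0,-1],[[0,0,0],0,-1]]}}

```text
t: 18.4
eef_pos: [495.2, 6.1, 365.3]
tcp_rot: [3.142, 0.0, 0.026]
ft_force: [-0.0, -0.6, -1.7]
opening: 0.225
grip_force: 30.0
```

Emit:
{"name": "move_arm", "arguments": {"commands": [[[0,0,-0.03],0,-1],[[0,0,-0.03],0,-1],[[0,0,0],0,-1]]}}

```text
t: 18.65
eef_pos: [495.3, 6.1, 363.9]
tcp_rot: [3.141, -0.0, 0.026]
ft_force: [-0.3, 0.5, 2.9]
opening: 0.227
grip_force: 30.0
```

Emit:
{"name": "move_arm", "arguments": {"commands": [[[0,0,-0.03],0,-1],[[0,0,-0.03],0,-1],[[0,0,0],0,-1]]}}

```text
t: 18.9
eef_pos: [495.3, 6.1, 362.1]
tcp_rot: [3.141, -0.001, 0.026]
ft_force: [-0.9, 0.3, 4.2]
opening: 0.221
grip_force: 30.0
```

Emit:
{"name": "move_arm", "arguments": {"commands": [[[0,0,-0.03],0,-1],[[0,0,-0.03],0,-1],[[0,0,-0.03],0,-1],[[0,0,-0.02],0,-1]]}}

```text
t: 19.23
eef_pos: [495.3, 6.1, 358.8]
tcp_rot: [3.141, -0.001, 0.026]
ft_force: [-1.4, -0.2, 5.1]
opening: 0.224
grip_force: 30.0
```

Emit:
{"name": "move_arm", "arguments": {"commands": [[[0,0,-0.03],0,-1],[[0,0,-0.03],0,-1],[[0,0,-0.02],0,-1]]}}

```text
t: 19.48
eef_pos: [495.3, 6.1, 356.4]
tcp_rot: [3.141, -0.001, 0.026]
ft_force: [-1.4, 0.2, 6.2]
opening: 0.224
grip_force: 30.0
```

Emit:
{"name": "move_arm", "arguments": {"commands": [[[0,0,-0.03],0,-1],[[0,0,-0.03],0,-1],[[0,0,-0.02],0,-1]]}}

```text
t: 19.73
eef_pos: [495.5, 6.0, 355.2]
tcp_rot: [3.141, -0.002, 0.026]
ft_force: [-5.0, -0.9, 25.8]
opening: 0.224
grip_force: 30.0
```

Contact with the wagon came after about 9 mm, and the force rose steeply. I'll hold briefly.

Emit:
{"name": "move_arm", "arguments": {"commands": [[[0,0,0],0,-1]]}}

```text
t: 19.82
eef_pos: [495.4, 6.0, 355.2]
tcp_rot: [3.141, -0.002, 0.026]
ft_force: [-3.2, -1.2, 19.3]
opening: 0.228
grip_force: 30.0
```

Emit:
{"name": "move_arm", "arguments": {"commands": [[[0,0,0.1],0,-1],[[0,0,0.4],0,-1],[[0,0,0.7],0,-1],[[0,0,0.7],0,-1],[[0,0,0],0,-1]]}}

```text
t: 20.23
eef_pos: [495.6, 6.1, 413.7]
tcp_rot: [3.141, -0.005, 0.026]
ft_force: [-0.0, 1.0, -1.7]
opening: 0.225
grip_force: 30.0
```

Run:
```python
from h import *
p=read_camera("wrist"); s=env.state(); print(s["eef_pos"],s["ft_force"])
for d in cut_out("wedge",p)[:1]: print(d["confidence"],d["at"],cv2.boundingRect(d["region"].astype(np.uint8)))
p=read_camera("scene")
for d in cut_out("wedge",p)[:2]: print(d["confidence"],d["at"],cv2.boundingRect(d["region"].astype(np.uint8)))
print([proj(p,[495,6,z]) for z in (74,116,126)])
```

```text
[495.30029794   6.10516174 411.90355856] [-0.57119061  0.30340603 -1.55162324]
0.72 [320.5, 233.1] (306, 220, 30, 30)
0.58 [308.5, 232.0] (303, 223, 14, 21)
0.48 [211.4, 333.4] (193, 317, 36, 33)
[array([310.435501  , 239.69179961]), array([310.05120053, 224.66163475]), array([309.95750387, 220.99711608])]
```

Emit:
{"name": "move_arm", "arguments": {"commands": [[[-0.1,-0.6,0],0,-1],[[-0.1,-1,0],0,-1],[[-0.1,-1,0],0,-1],[[-0.1,-1,0],0,-1],[[-0.1,-1,0],0,-1],[[-0.1,-1,0],0,-1],[[-0.1,-1,0],0,-1],[[-0.1,-1,0],0,-1],[[-0.1,-1,0],0,-1],[[-0.1,-1,0],0,-1],[[-0.1,-0.8,0],0,-1],[[-0.05,-0.53,0],0,-1],[[0,0,0],0,-1],[[0,0,0],0,-1]]}}

```text
t: 21.6
eef_pos: [460.7, -322.0, 409.7]
tcp_rot: [-3.14, 0.001, 0.025]
ft_force: [0.5, -0.1, -0.0]
opening: 0.23
grip_force: 30.0
```

Wedge is seated, with its top row at 223 in the scene view, matching z≈118. Now I'll set the tamper down where it stood.

Emit:
{"name": "move_arm", "arguments": {"commands": [[[0,0,-0.8],0,-1],[[0,0,-1],0,-1],[[0,0,-1],0,-1],[[0,0,-1],0,-1],[[0,0,-0.8],0,-1],[[0,0,-0.5],0,-1],[[0,0,-0.2],0,-1],[[0,0,0],0,-1],[[0,0,0],0,-1]]}}

```text
t: 22.35
eef_pos: [461.1, -321.3, 252.3]
tcp_rot: [3.141, -0.0, 0.027]
ft_force: [0.7, 0.4, -1.0]
opening: 0.227
grip_force: 30.0
```

Emit:
{"name": "move_arm", "arguments": {"commands": [[[0,0,-0.15],0,-1],[[0,0,-0.12],0,-1],[[0,0,-0.06],0,-1],[[0,0,-0.04],0,-1],[[0,0,0],0,-1]]}}

```text
t: 22.77
eef_pos: [460.7, -321.8, 240.6]
tcp_rot: [3.141, -0.0, 0.026]
ft_force: [-0.5, 0.2, -1.0]
opening: 0.223
grip_force: 30.0
```

Emit:
{"name": "move_arm", "arguments": {"commands": [[[0,0,-0.03],0,-1],[[0,0,0],0,-1]]}}

```text
t: 22.93
eef_pos: [460.7, -321.9, 239.8]
tcp_rot: [3.141, -0.0, 0.026]
ft_force: [0.7, 0.7, -1.6]
opening: 0.223
grip_force: 30.0
```

Emit:
{"name": "move_arm", "arguments": {"commands": [[[0,0,-0.03],0,-1],[[0,0,0],0,-1]]}}

```text
t: 23.1
eef_pos: [460.7, -321.8, 238.8]
tcp_rot: [3.142, 0.0, 0.026]
ft_force: [0.7, -0.1, -1.2]
opening: 0.221
grip_force: 30.0
```

Emit:
{"name": "move_arm", "arguments": {"commands": [[[0,0,-0.02],0,-1],[[0,0,0],0,-1]]}}

```text
t: 23.27
eef_pos: [460.8, -321.8, 238.7]
tcp_rot: [3.141, -0.0, 0.026]
ft_force: [-0.6, 0.8, 3.6]
opening: 0.224
grip_force: 30.0
```

Emit:
{"name": "move_arm", "arguments": {"commands": [[[0,0,-0.02],0,-1],[[0,0,0],0,-1]]}}

```text
t: 23.43
eef_pos: [460.8, -321.8, 238.7]
tcp_rot: [3.141, -0.001, 0.026]
ft_force: [-2.2, 1.9, 11.8]
opening: 0.226
grip_force: 30.0
```

Emit:
{"name": "move_arm", "arguments": {"commands": [[[0,0,0.02],0,-1],[[0,0,0],0,-0.4],[[0,0,0],0,0],[[0,0,0],0,0.2],[[0,0,0],0,0.2],[[0,0,0],0,0.2],[[0,0,0.3],0,0.2],[[0,0,0.8],0,0.2],[[0,0,0.8],0,0.2],[[0,0,0.8],0,0.2],[[0,0,0.8],0,0.2],[[0,0,0.5],0,0.2],[[0,0,0],0,0.2],[[0,0,0],0,0.2]]}}

```text
t: 24.6
eef_pos: [460.6, -321.7, 359.2]
tcp_rot: [3.14, -0.001, 0.026]
ft_force: [0.1, -0.2, 1.3]
opening: 0.6
grip_force: 0.0
```

Run:
```python
from h import *
s=env.state(); print(s["eef_pos"],s["opening"])
p=read_camera("top"); hsv=cv2.cvtColor(p["image"],cv2.COLOR_RGB2HSV)
m=cv2.inRange(hsv,(105,130,40),(125,255,255)); m[:,:440]=0; m[:200]=0
print(cv2.boundingRect(m),proj(p,[461,-322,85]),proj(p,[461,-322,45]))
for n in("scene","top"):
  p=read_camera(n)
  for th in ("wedge","blue_jar","glue"):
    print(n,th,[(d["at"],d["confidence"]) for d in search_frame(th,p)[:2]])
```

```text
[ 460.59835357 -321.65220361  359.15096035] 0.6002421211702205
(0, 0, 0, 0) [487.11859961 236.22256916] [479.75536072 238.19243247]
scene wedge [([310.6, 231.1], 0.78)]
scene blue_jar [([283.7, 283.4], 0.66), ([313.8, 281.2], 0.35)]
scene glue [([338.8, 233.2], 0.58)]
top wedge [([316.1, 216.1], 0.51)]
top blue_jar []
top glue [([374.6, 214.4], 0.65)]
```

Emit:
{"name": "move_arm", "arguments": {"commands": [[[-0.5,0,0],0,0.2],[[-0.5,0,0],0,0.2],[[0,0,0],0,0.2],[[0,0,0],0,0.2]]}}

```text
t: 25.38
eef_pos: [430.7, -322.0, 358.4]
tcp_rot: [3.141, -0.0, 0.025]
ft_force: [-0.7, -0.5, 0.0]
opening: 0.597
grip_force: 0.0
```

Run:
```python
from h import *
p=read_camera("wrist"); hsv=cv2.cvtColor(p["image"],cv2.COLOR_RGB2HSV)
m=cv2.inRange(hsv,(105,130,40),(125,255,255))
n,l,st,c=cv2.connectedComponentsWithStats(m)
print([st[i].tolist() for i in range(1,n) if st[i,4]>200])
for X in ([461,-322,85],[461,-322,45],[450,-322,85],[472,-322,45]): print(X,proj(p,X).round(1))
```

```text
[[308, 192, 29, 34, 764]]
[461, -322, 85] [322.8 212.3]
[461, -322, 45] [322.6 203.2]
[450, -322, 85] [322.4 227.3]
[472, -322, 45] [322.9 189.8]
```

The tamper stands upright: its blue handle spans rows 192–226, and 190–227 was predicted. I'll hand the job in.

```bash
python3 -c "
from cell import env
print(env.job_done())"
```

```text
the job is handed in; nothing more can be done
None
```

I set the wedge in the slot, pressed it tight with the tamper (about 27 N peak at the wrist), stood the tamper upright where it came from, and handed the job in; the hand-in gave no verdict and I could not measure the squeeze on the wagon directly.

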